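# Chock the steel sleeve on the draining board and free the weight case

## Task

The steel sleeve on the sloping draining board is kept from rolling only by the weight case that somebody shoved under it. Ease the wooden wedge, thin edge first and square to the sleeve, under the middle of its low side until the wedge has just taken the load off the case, shifting the sleeve no more than 2 mm, and let go. Then draw the freed case out and set it down flat on the worktop close beside its three weights, with the wedge holding the sleeve and everything else left undisturbed.

Things in the scene. Friction and masses are not known exactly. Their poses are not given: they have to be found in the camera images.
- drain_board: fixed stainless draining board with a ribbed dark mat, 212 mm (x) by 240 mm (y). The top slopes 4 degrees down to its -x. Origin: on the worktop under the line where the sleeve rests; the top is 20 mm up there. Down the slope from that line it is 138 mm to the low edge (10 mm up), 74 mm back to the high edge; 3 mm rims on the other three sides. x level, up the slope; y along the sleeve.
- rest_line (a point): middle of the line where the sleeve rests on the board's top at the start, 20 mm above the board's origin; axes as the board's
- sleeve_axis (a point): centre of the sleeve: dark steel tube, 140 mm outside diameter, 220 mm long, 4 mm wall, about 3 kg, lying across the board. y along it, x and z turn as it rolls. It rolls freely; some 8 to 25 N of push on the wedge starts it up the slope. Its belly overhangs the wedge's place and stops a gripper that points straight down; lean the gripper 35 to 45 degrees away from it. Treat the bore as closed.
- sleeve: the same sleeve; origin on its surface, 70 mm below sleeve_axis at the start, midway along its length
- chock: loose pale wooden wedge on its flat underside, 90 g, 50 mm long (x), 46 mm wide (y, parallel sides to grip), 26 mm high at the upright heel. Origin: centre of the underside. x points from heel (-25 mm) to thin edge (+25 mm, 2 mm thick); the ramp is 26 degrees. When home, flat on the board, its thin edge is 20 mm and its heel 70 mm down the slope from rest_line.
- chock_tip (a point): middle of the chock's thin edge, at the underside
- weight_case: brown wooden block with holes in its top, 36 mm (x) by 85 mm (y) by 20 mm high, 120 g. Origin: centre of the underside. At first flat on the board, length downhill, 80 to 90 mm off the sleeve's middle towards board -y; its ends are 49 mm (touching the sleeve) and 133 mm down the slope from rest_line. The sleeve leans on it with a few N. It must slide 25 mm to clear the belly.
- weight_100g: largest of three pale metal weights standing together on the worktop to the right: 24 mm diameter, 38 mm high. Origin: centre of the underside. The other two stand within 60 mm of it, on its far and right sides (+x, -y).
- weight_50g: middle weight, 20 mm diameter, 30 mm high. Origin: centre of the underside.
- weight_20g: smallest weight, 14 mm diameter, 23 mm high. Origin: centre of the underside.
- cover_block: bystander: flat black metal block with a small pale knob on top, 36 x 46 x 13 mm. Origin: centre of the underside.
- vial_out: bystander: small glass vial with a white cap, standing, 23 mm diameter, 53 mm high. Origin: centre of the underside.
- tweezers_fine: bystander: fine steel tweezers lying near the worktop's front edge, 112 mm long (y), 12 mm wide, 11 mm high. Origin: centre of the underside.

How it is judged (in metres and radians):
On the way, in this order (a step that is already met when the one before it is completed fails the run):
1. the wedge, let go, carries the sleeve by itself: the sleeve no longer leans on the weight case, and both still lie where they were (contact force between chock and sleeve above 1 N and x of chock_tip in the frame of drain_board above -0.032 m and y of chock in the frame of sleeve_axis between -0.035 and 0.035 m and angle between the y axis of chock and the y axis of sleeve_axis, either way round below 0.2 rad and angle between chock's own z axis and vertical below 0.15 rad and contact force between weight_case and sleeve below 0.3 N and contact force between the fingers and chock below 0.05 N and distance of weight_case from where it was at the start of the episode below 0.004 m and distance of sleeve_axis from where it was at the start of the episode below 0.003 m), for 0.2 s.
2. the weight case has been drawn out from under the sleeve (distance of weight_case from where it was at the start of the episode above 0.06 m), for 0.1 s.
At the end, for the whole second after the job is handed in: The released wedge bears (over 1 N) on the low side, within 35 mm of the sleeve's middle, square within 0.2 rad, flat, thin edge within 32 mm of the rest line; the sleeve is still, within 3 mm of where it lay; the weight case is still and flat on the worktop within 150 mm of the largest weight (contact force between chock and sleeve above 1 N and x of chock_tip in the frame of drain_board above -0.032 m and y of chock in the frame of sleeve_axis between -0.035 and 0.035 m and angle between the y axis of chock and the y axis of sleeve_axis, either way round below 0.2 rad and angle between chock's own z axis and vertical below 0.15 rad and distance of sleeve_axis from where it was at the start of the episode below 0.003 m and linear speed of each of sleeve, chock, weight_case below 0.01 m/s and height (world z) of weight_case below 0.005 m and angle between weight_case's own z axis and vertical below 0.06 rad and horizontal distance between weight_case and weight_100g below 0.15 m); the robot touches nothing.
It fails at once if the sleeve rolls or is shoved more than 8 mm (distance of sleeve_axis from where it was at the start of the episode above 0.008 m).
It fails at once if a bystander (weights, black block, vial, tweezers) is pushed more than 30 mm or tipped over (distance of any of weight_100g, weight_50g, weight_20g, cover_block, vial_out, tweezers_fine from where it was at the start of the episode above 0.03 m or angle between any of weight_100g, weight_50g, weight_20g, cover_block, vial_out, tweezers_fine's own z axis and vertical above 0.6 rad).
It also fails if it takes over 72 s, if anything falls off the work surface, if the arm or the gripper's body presses on something with over 40 N, if the wrist force passes 120 N, or if a joint passes its speed limit or range.

## Robot

A 6-joint arm with a two-finger parallel gripper is mounted at the origin on a cart in front of the work surface, level with it; the furniture and walls round the work are solid. World frame = base frame: x ahead of the robot, y to its left, z up, the work surface at z = 0. Lengths are in mm, angles in degrees, forces in N, time in s.
With the tool pointing down it reaches from about 350 to 850 mm from the base axis. Payload 8.1 kg.
Tool frame: the origin (TCP) lies at the very end of the fingers, on their centre line; the grasp point (between the pads) lies 19 mm behind it; z points along the fingers, y is the line along which they close (so a half turn about z gives the same grasp; the last joint's range is limited). The gripper opens to 85 mm and grips with 20 to 120 N. Pads are 22 mm wide; open, the fingers measure 114 mm over their backs; the gripper's body (76 mm by 85 mm) begins 54 mm behind the grasp point. The pads swing forward as they close: fully open they stand 13 mm farther back than shut.
Start: joints at [59.164, 7.471, 85.268, -0, 87.261, -4.893], TCP at [262.471, 539.55, 231.292] pointing down, gripper open.
Joint ranges: [-169.43, 169.43], [-51.17, 129.36], [1.28, 143.12], [-76.62, 256.62], [0, 156.53], [-152.29, 152.29]. Speed limits (degrees/s): [136.94, 136.94, 159.86, 180, 180, 180].

## Interface

Orientations are given as [roll, pitch, yaw] about the fixed x, y, z axes, in that order (R = Rz(yaw) Ry(pitch) Rx(roll)).
In Python, from bench import sense, eyes, job, models gives the robot as it stands. The module is installed in compiled form; this text tells all that it offers.
- The arm moves only by the tool apply_moves, never from a script. Its argument "rows" is a list of rows, each a list of 6 numbers: the shift along the tool's x, y, z in mm, then the turn, a rotation vector about the tool's x, y, z in rad. In form: [[dx, dy, dz, rx, ry, rz], ...]. A call has exactly 5 rows; each row shifts and turns the commanded pose from where the row before left it, along the tool's axes as they then stand; what a row does not reach is not made up. A row lasts 1/8 s, in which the tool goes at most 62.5 mm and 10.7 degrees, less where a joint would pass 70% of its speed; a pose out of reach is approached as far as the arm can. A call is refused whole if a number of a shift passes 62.5 or a number of a turn 0.188, either way. A call with a gripper value outside its range is refused whole. "fingers" is the finger opening in mm, from 0 to 85.4, set as the call begins (left out, the last holds). The fingers move at their own pace and stop on an object; "grip_force" is the grip in N (left out, the last holds). Time passes only in rows, so rows that do not move let the fingers close, or fill a call up. It gives the time, the measured TCP pose, the force, the opening and the grip force at its end, in the units of the state.
- sense(): the state, without advancing time (a new reading comes with each control period).
- eyes.snapshot(name): name is "scene" or "top" or "wrist"; returns (picture, depth): 480x640x3 uint8, red, green, blue; 480x640 float32, mm along the optical axis (not along the pixel's ray), 0 where there is no reading.
- eyes.get_calibration(name): a dict with "intrinsics" (3x3 intrinsics, pixels), "R" (3x3) and "t" (3): a world point X has camera coordinates R X + t; the wrist camera has in their place "mount" (4x4, takes a point from camera to tool coordinates, whose origin is the TCP and whose axes are the flange's). Camera axes: x right, y down, z forward; pixel columns grow to the right and rows downward; lengths in mm; the calibration is good to about 2 mm. The wrist camera is an equidistant fisheye: a pixel r from the principal point sees the ray r / f radians off the axis. A picture is of the moment at which its call begins: read the wrist's pose just before it. get_calibration takes no time and is no camera call.
- job.hand_in(): hands the job in; it is judged then, once.
Trained networks look in the newest picture that a camera, given by its name, has taken for a name from the list of things; names that differ only in an ending like _2 or _b are one class to them, and where a whole thing is asked for, a point or a joint stands for the part that bears it (a point fixed in the world has none). Each returns a list of dicts, best first, with "confidence" (0 to 1); they miss things now and then, are a little off and sometimes report something else, mostly with a low value. They report only what shows in the picture. A call takes as long as a camera call.
- models.boxes_of(name, camera): "xyz" ([x, y, z] in mm, in world coordinates, good to about 4 mm: the middle of the surface that is visible of it).
- models.cut_out(name, camera): "pixels" (480x640 bool, what is visible of it).
- models.place_of(name, camera): "xyz" ([x, y, z] in mm, in world coordinates, good to about 4 mm: a listed point, or the origin of a listed thing).
The state is a dict: "time": time; "joint_pos": joint angles; "qd": joint speeds; "joint_efforts": joint torques, N m; "tool_pos": TCP position; "tcp_rot": TCP orientation; "ft_force": force on the tool from outside, world axes, zero at the start; "wrist_torque": the same for the moment, N m; "finger_gap": finger opening in mm; "grip_force": force on a finger pad.
Only numpy, scipy, OpenCV 4.12 (cv2) and the standard library are available. Lean on these libraries where they do the work, as an engineer would, in place of code of your own. Each camera call takes 0.05 s, during which the arm holds its last target. There are 200 camera calls.

## Working session

There is one attempt and no reset: what is moved stays moved. The work goes in short steps, Python scripts to look and compute and a tool call to move; the robot and the scene stay as the last step left them, time stands still between calls to the robot, and variables do not carry over. Pictures are saved under pics/ and viewed, at most 10 in all, crops included, and the job is handed in when it is done.

Besides the shell and the picture viewer there is one more tool, called after "Emit:" as name(argument=value, ...) on one line, values as JSON. apply_moves: Moves the arm, as the interface text tells. Its arguments: {"type":"object","properties":{"rows":{"type":"array"},"fingers":{"type":"number"},"grip_force":{"type":"number"}},"required":["rows"]}

```bash
mkdir -p pics; python3 - <<'E'
from bench import sense, eyes, job, models
import cv2, numpy as np
s=sense(); print(s)
for c in ["scene","top"]:
    p,d=eyes.snapshot(c); cv2.imwrite(f"pics/{c}0.png",p[:,:,::-1])
    for n in ["drain_board","rest_line","sleeve_axis","chock","chock_tip","weight_case","weight_100g","weight_50g","weight_20g","cover_block","vial_out","tweezers_fine"]:
        try:
            r=models.place_of(n,c)[:1]; print(c,n,[(np.round(q["xyz"]),round(q["confidence"],2)) for q in r])
        except Exception as e: print(n,e)
print(eyes.get_calibration("wrist"))
E
```

```text
{'time': 0.0, 'joint_pos': array([ 5.91609267e+01,  7.51527514e+00,  8.53305442e+01,  1.91850466e-03,
        8.72603360e+01, -4.89329604e+00]), 'qd': array([-0.03206995,  0.03391321,  0.04328605, -0.00383655,  0.00220295,
        0.04053353]), 'joint_efforts': array([ 3.23060622e-04, -5.69400179e+01, -5.00548804e+01,  2.98228292e-05,
        1.44785739e-02,  6.09049084e-05]), 'tool_pos': array([262.20018278, 539.06488254, 230.23055648]), 'tcp_rot': array([-1.79894395e+02, -1.09642442e-02,  1.54054119e+02]), 'ft_force': array([ 0.01899439,  0.34022324, -0.32643832]), 'wrist_torque': array([-0.01661782,  0.03917694,  0.01497054]), 'grip_force': 0.0, 'finger_gap': 85.88688728257269}
scene drain_board []
scene rest_line []
scene sleeve_axis []
scene chock [(array([ 449., -307.,    3.]), 0.95)]
scene chock_tip [(array([ 471., -290.,   -2.]), 0.96)]
scene weight_case []
scene weight_100g [(array([ 542., -318.,   -3.]), 0.66)]
scene weight_50g [(array([ 573., -292.,    3.]), 0.54)]
scene weight_20g [(array([ 586., -328.,   -2.]), 0.6)]
scene cover_block [(array([ 404., -416.,   -0.]), 0.82
[... 470 characters left out ...]
    1.]), 0.6)]
top cover_block [(array([ 407., -423.,   -4.]), 0.68)]
top vial_out [(array([ 572., -240.,    1.]), 0.46)]
top tweezers_fine [(array([ 364., -236.,   -1.]), 0.67)]
{'intrinsics': array([[371.64829954,   0.        , 323.55226402],
       [  0.        , 371.64829954, 243.16193551],
       [  0.        ,   0.        ,   1.        ]]), 'mount': array([[ 5.82672950e-04, -9.54403786e-01, -2.98518129e-01,
         7.60859127e+01],
       [ 9.99999093e-01,  9.18647024e-04, -9.85158848e-04,
        -4.50292494e-01],
       [ 1.21447213e-03, -2.98517285e-01,  9.54403455e-01,
        -1.41930621e+02],
       [ 0.00000000e+00,  0.00000000e+00,  0.00000000e+00,
         1.00000000e+00]])}
```

View pics/scene0.png

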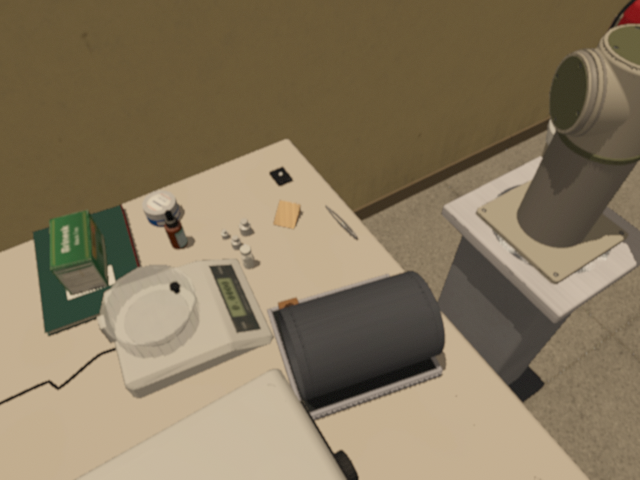

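View pics/top0.png

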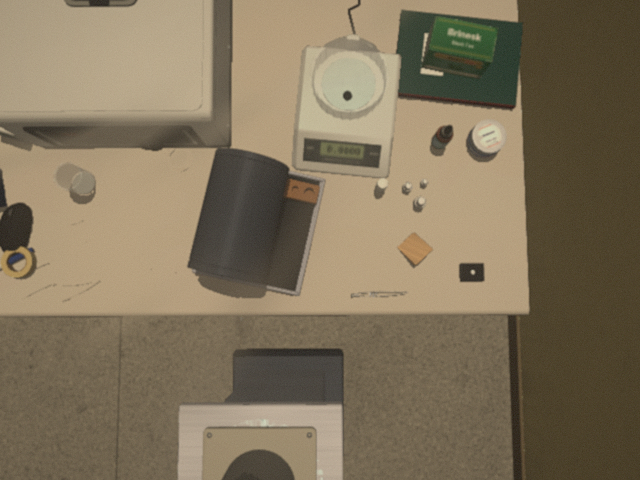

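The top view shows the sleeve (190-290, 150-290), with the case peeking out at (303,188), the wedge at (415,248) and the weights near (405-425, 183-203). World x runs up in the image and world y to the left, so the low side faces world -y. Next I'll fit the poses.

```bash
cat > h.py <<'E'
from bench import sense, eyes, job, models
import cv2, numpy as np
from scipy.optimize import least_squares
from scipy.spatial.transform import Rotation as Ro
def cloud(cam,mask,d):
    c=eyes.get_calibration(cam); K=c["intrinsics"]
    v,u=np.nonzero(mask&(d>0)); z=d[v,u]
    P=np.stack([(u-K[0,2])/K[0,0]*z,(v-K[1,2])/K[1,1]*z,z],1)
    return (P-c["t"])@c["R"]
def mask(n,cam):
    r=models.cut_out(n,cam); return (r[0]["pixels"],r[0]["confidence"]) if r else (None,0)
def wcloud(m,d,s):  # wrist fisheye
    c=eyes.get_calibration("wrist");K=c["intrinsics"];v,u=np.nonzero(m&(d>0));z=d[v,u]
    x=u-K[0,2];y=v-K[1,2];r=np.hypot(x,y)+1e-9;th=r/K[0,0];t=np.tan(th)/r
    P=np.stack([x*t*z,y*t*z,z,np.ones_like(z)],1)@c["mount"].T
    return Ro.from_euler("xyz",s["tcp_rot"],degrees=True).apply(P[:,:3])+s["tool_pos"]
E
python3 - <<'E'
from h import *
for cam in ["top","scene"]:
    p,d=eyes.snapshot(cam)
    m,c=mask("sleeve",cam)
    if m is not None:
        P=cloud(cam,cv2.erode(m.astype(np.uint8),np.ones((5,5)))>0,d)
        P=P[P[:,2]>80]
        def f(q): # axis x = along dir phi; dist to line = 70
            a=np.array([np.cos(q[0]),np.sin(q[0])]);n=np.array([-a[1],a[0]])
            return np.hypot(P[:,:2]@n-q[1],P[:,2]-q[2])-70
        r=least_squares(f,[-.2,0,90],loss="soft_l1"); q=r.x
        a=np.array([np.cos(q[0]),np.sin(q[0])]);n=np.array([-a[1],a[0]])
        t=P[:,:2]@a
        ends=np.percentile(t,[.3,99.7])
        print(cam,c,len(P),np.degrees(q[0]),q[1:],"rms",np.median(abs(r.fun)),ends,"center",a*ends.mean()+n*q[1])
    for nme in ["weight_case","chock"]:
        m,c=mask(nme,cam)
        if m is None: continue
        P=cloud(cam,m,d); hi=np.percentile(P[:,2],[5,50,95])
        R=cv2.minAreaRect(P[:,:2].astype(np.float32)); print(cam,nme,c,len(P),hi,cv2.boxPoints(R).round().tolist(),P.mean(0).round())
    P=cloud(cam,np.ones(d.shape,bool),d); k=(P[:,0]>380)&(P[:,0]<520)&(abs(P[:,1]+400)<60); print("table z",np.median(P[k,2]))
E
```

```text
top 0.58 8645 -12.088568171540894 [112.1529962  215.97423087] rms 10.619692822094379 [385.05019174 594.38908545] center [502.34759516   7.10722283]
top weight_case 0.69 659 [18.37266069 32.42111119 37.27844235] [[540.0, -112.0], [581.0, -121.0], [595.0, -56.0], [555.0, -47.0]] [565. -83.  31.]
top chock 0.87 648 [ 1.53396092 13.55834923 25.24650038] [[419.0, -305.0], [454.0, -343.0], [492.0, -307.0], [456.0, -270.0]] [ 453. -305.   14.]
table z 0.19681148776574123
scene 0.78 12759 1247.1338312497244 [-142.1333171    89.88001727] rms 0.6219774283702435 [-596.51919894 -381.77150538] center [508.51377166  29.64455089]
scene weight_case 0.46 133 [23.96576436 31.07433094 33.43333568] [[534.0, -113.0], [560.0, -133.0], [614.0, -64.0], [587.0, -43.0]] [ 561. -106.   32.]
scene chock 0.61 554 [ 2.87919531 13.54240236 24.67312993] [[417.0, -303.0], [448.0, -338.0], [487.0, -303.0], [456.0, -268.0]] [ 451. -302.   14.]
table z 0.23261447511244426
```

```bash
cat >> h.py <<'E'
def fit(cam="scene",m=None):
    p,d=eyes.snapshot(cam)
    if m is None: m,_=mask("sleeve",cam)
    P=cloud(cam,cv2.erode(m.astype(np.uint8),np.ones((5,5)))>0,d); P=P[P[:,2]>80]
    def f(q):
        a=np.array([np.cos(q[0]),np.sin(q[0])]);n=np.array([-a[1],a[0]])
        return np.hypot((P[:,:2]-[508,30])@n-q[1],P[:,2]-q[2])-70
    q=least_squares(f,[-.22,0,90],loss="soft_l1").x
    a=np.array([np.cos(q[0]),np.sin(q[0])]); e=np.percentile((P[:,:2]-[508,30])@a,[.3,99.7])
    return np.degrees(q[0]),q[1],q[2],e,m
def Rt(yaw,lean,pitch=0): # tool pose, x toward yaw, body leaning back by lean; deg
    Rc=Ro.from_euler("zy",[0,0]).as_matrix()
    l=np.radians(lean-pitch);x=[np.cos(l),0,np.sin(l)];z=[np.sin(l),0,-np.cos(l)]
    return Ro.from_euler("z",yaw,degrees=True)*Ro.from_matrix(np.stack([x,np.cross(z,x),z],1))
def plan(p1,R1,N,p0=None,R0=None,rd=True):
    s=sense()
    if p0 is None: p0=s["tool_pos"];R0=Ro.from_euler("xyz",s["tcp_rot"],degrees=True)
    rv=(R0.inv()*R1).as_rotvec()/N; R=R0; dp=(np.array(p1)-p0)/N
    for k in range(N):
        r=np.r_[R.inv().apply(dp).round(1),rv.round(3)]
        print("["+", ".join(f"{v:g}" for v in r+0.0)+"],"+("\n" if k%5==4 else ""),end=" "); R=R*Ro.from_rotvec(rv)
    print(); return np.array(p1),R1
E
python3 - <<'E'
from h import *
for c in ["top","scene","scene"]: print(c,[np.round(v,2) for v in fit(c)[:4]])
p,R=plan([420,-60,250],Rt(77,0),10)
p,R=plan([400,-350,160],Rt(43.5,40),10,p,R)
E
```

```text
top [np.float64(-12.87), np.float64(-1.26), np.float64(90.23), array([-105.73,  104.48])]
scene [np.float64(-12.86), np.float64(-0.25), np.float64(89.9), array([-105.59,  107.97])]
scene [np.float64(-12.89), np.float64(-0.24), np.float64(89.9), array([-106.74,  107.98])]
[-40.4, -47, -1.9, 0, 0, 0.134], [-46.3, -41.2, -1.9, 0, 0, 0.134], [-51.4, -34.6, -1.9, 0, 0, 0.134], [-55.6, -27.4, -1.9, 0, 0, 0.134], [-58.8, -19.7, -1.9, 0, 0, 0.134],
 [-60.9, -11.6, -1.9, 0, 0, 0.134], [-61.9, -3.4, -1.9, 0, 0, 0.134], [-61.8, 5, -1.9, 0, 0, 0.134], [-60.6, 13.2, -1.9, 0, 0, 0.134], [-58.2, 21.2, -1.9, 0, 0, 0.134],
 
[-28.7, 4.6, 9, -0.02, 0.068, 0.056], [-29, 6, 7.2, -0.02, 0.068, 0.056], [-29, 7.5, 5.3, -0.02, 0.068, 0.056], [-28.8, 9.1, 3.5, -0.02, 0.068, 0.056], [-28.5, 10.6, 1.8, -0.02, 0.068, 0.056],
 [-27.9, 12.2, 0.1, -0.02, 0.068, 0.056], [-27.1, 13.7, -1.5, -0.02, 0.068, 0.056], [-26.2, 15.3, -3, -0.02, 0.068, 0.056], [-25, 16.8, -4.4, -0.02, 0.068, 0.056], [-23.7, 18.2, -5.7, -0.02, 0.068, 0.056],
```

Emit:
apply_moves(rows=[[-40,-47,-2,0,0,0.134],[-46,-41,-2,0,0,0.134],[-51,-35,-2,0,0,0.134],[-56,-27,-2,0,0,0.134],[-59,-20,-2,0,0,0.134]])

```text
time: 2.62
tool_pos: [341.0, 238.2, 241.6]
tcp_rot: [179.9, 0.0, 115.4]
ft_force: [0.9, 0.3, 0.1]
finger_gap: 85.4
grip_force: 0.0
```

Emit:
apply_moves(rows=[[-61,-12,-2,0,0,0.134],[-62,-3,-2,0,0,0.134],[-62,5,-2,0,0,0.134],[-61,13,-2,0,0,0.134],[-58,21,-2,0,0,0.134]])

```text
time: 3.25
tool_pos: [420.6, -62.3, 251.8]
tcp_rot: [179.9, -0.0, 77.0]
ft_force: [1.0, 0.9, -0.3]
finger_gap: 85.4
grip_force: 0.0
```

Emit:
apply_moves(rows=[[-29,5,9,-0.02,0.068,0.056],[-29,6,7,-0.02,0.068,0.056],[-29,7,5,-0.02,0.068,0.056],[-29,9,3,-0.02,0.068,0.056],[-28,11,2,-0.02,0.068,0.056]])

```text
time: 3.88
tool_pos: [411.2, -206.7, 207.4]
tcp_rot: [176.9, -20.1, 61.5]
ft_force: [0.9, -0.9, -0.3]
finger_gap: 85.0
grip_force: 0.0
```

Emit:
apply_moves(rows=[[-28,12,0,-0.02,0.068,0.056],[-27,14,-1,-0.02,0.068,0.056],[-26,15,-3,-0.02,0.068,0.056],[-25,17,-4,-0.02,0.068,0.056],[-24,18,-6,-0.02,0.068,0.056]])

```text
time: 4.5
tool_pos: [401.8, -351.5, 161.1]
tcp_rot: [-179.7, -40.2, 43.6]
ft_force: [0.5, 0.2, 0.0]
finger_gap: 85.3
grip_force: 0.0
```

```bash
python3 - <<'E'
from h import *
s=sense();print(s["time"],s["tool_pos"],s["tcp_rot"],s["joint_pos"], Rt(43.5,40).as_euler("xyz",degrees=True))
p,d=eyes.snapshot("wrist"); cv2.imwrite("pics/w1.png",p[:,:,::-1])
m,c=mask("chock","wrist")
if m is not None:
    P=wcloud(m,d,s); print(c,len(P),np.percentile(P[:,2],[2,50,98])); print(cv2.boxPoints(cv2.minAreaRect(P[:,:2].astype(np.float32))).round(1).tolist())
    # ramp plane: gradient direction gives yaw
    k=P[:,2]>4; A=np.c_[P[k,:2],np.ones(k.sum())]; g=least_squares(lambda q:A@q-P[k,2],[0,0,10],loss="soft_l1",f_scale=.5).x
    print("ramp",np.degrees(np.arctan2(-g[1],-g[0])),np.degrees(np.arctan(np.hypot(*g[:2]))))
for n in ["chock","chock_tip"]:
    print(n,[(q["xyz"],q["confidence"]) for q in models.place_of(n,"wrist")[:1]])
E
```

```text
4.5 [ 401.75933032 -351.50712437  161.10850931] [-179.71915188  -40.15901954   43.57838645] [-70.89505744   9.56466432  99.86301474  35.79815539  90.1122287
 -30.87001983] [180.  -40.   43.5]
0.98 2839 [ 1.35463152 14.15008861 24.84405955]
[[416.20001220703125, -303.1000061035156], [449.5, -341.29998779296875], [488.29998779296875, -307.5], [455.0, -269.20001220703125]]
ramp 42.77104964399447 24.887994253922145
chock [([451.0, -302.9, 0.5], 0.9)]
chock_tip [([468.3, -288.4, 4.5], 0.87)]
```

View pics/w1.png

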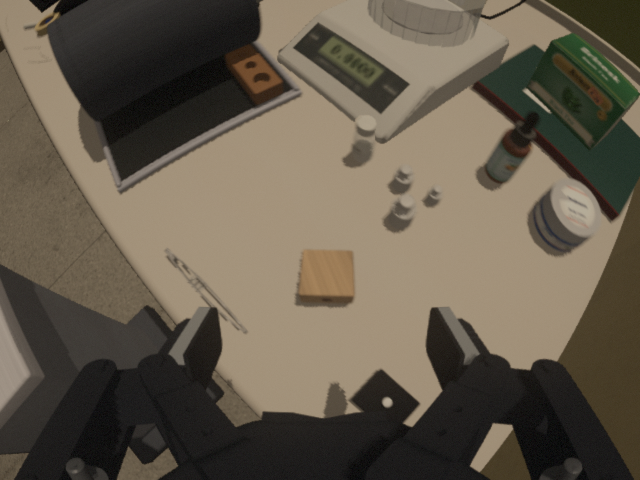

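```bash
python3 - <<'E'
from h import *
p,R=plan([414,-341,54],Rt(43,40),5)
p,R=plan([442.3,-314.5,9],R,5,p,R)
E
```

```text
[-11.3, 0.5, 18.3, -0.003, 0, 0.002], [-11.3, 0.5, 18.3, -0.003, 0, 0.002], [-11.3, 0.4, 18.3, -0.003, 0, 0.002], [-11.3, 0.4, 18.3, -0.003, 0, 0.002], [-11.3, 0.4, 18.3, -0.003, 0, 0.002],
 
[0.2, 0, 11.9, 0, 0, 0], [0.2, 0, 11.9, 0, 0, 0], [0.2, 0, 11.9, 0, 0, 0], [0.2, 0, 11.9, 0, 0, 0], [0.2, 0, 11.9, 0, 0, 0],
```

Emit:
apply_moves(rows=[[-11,0.5,18,-0.003,0,0.002],[-11,0.5,18,-0.003,0,0.002],[-11,0.5,18,-0.003,0,0.002],[-11,0.5,18,-0.003,0,0.002],[-12,0,19,-0.003,0,0.002]], fingers=66)

```text
time: 5.32
tool_pos: [414.8, -340.1, 53.9]
tcp_rot: [179.9, -40.1, 42.9]
ft_force: [-0.6, 0.4, 0.7]
finger_gap: 66.3
grip_force: 0.0
```

Emit:
apply_moves(rows=[[0,0,13,0,0,0],[0,0,13,0,0,0],[0,0,13,0,0,0],[0,0,11,0,0,0],[0,0,9,0,0,0]])

```text
time: 5.95
tool_pos: [442.8, -314.5, 10.0]
tcp_rot: [179.9, -40.0, 43.0]
ft_force: [-0.0, 1.0, -0.4]
finger_gap: 65.7
grip_force: 0.0
```

```bash
python3 - <<'E'
from h import *
s=sense();print(s["time"],s["tool_pos"],s["tcp_rot"],s["ft_force"])
p,d=eyes.snapshot("wrist"); cv2.imwrite("pics/w2.png",p[200:480,120:540][:,:,::-1])
E
```

```text
5.95 [ 442.83289105 -314.54566491   10.00922927] [179.89785122 -40.04836609  42.97788813] [-0.00140172  1.01269871 -0.42308186]
```

View pics/w2.png

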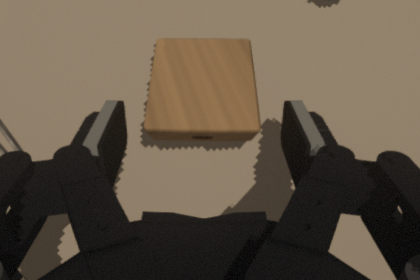

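The wedge sits centred between the pads, with its heel at about y=130 of the crop. I'll go a little deeper and close.

Emit:
apply_moves(rows=[[0,0,1.5,0,0,0],[0,0,1.5,0,0,0],[0,0,0,0,0,0],[0,0,0,0,0,0],[0,0,0,0,0,0]])

```text
time: 6.62
tool_pos: [443.8, -313.7, 8.2]
tcp_rot: [179.9, -40.0, 43.0]
ft_force: [1.1, 0.6, -1.4]
finger_gap: 66.0
grip_force: 0.0
```

Emit:
apply_moves(rows=[[0,0,0,0,0,0],[0,0,0,0,0,0],[0,0,0,0,0,0],[0,0,0,0,0,0],[0,0,0,0,0,0]], fingers=35, grip_force=50)

```text
time: 7.25
tool_pos: [443.9, -313.9, 8.4]
tcp_rot: [179.9, -40.0, 43.0]
ft_force: [-3.2, -1.7, 4.7]
finger_gap: 44.8
grip_force: 51.5
```

```bash
python3 - <<'E'
from h import *
s=sense();print(s["time"],s["tool_pos"],s["tcp_rot"],s["ft_force"],s["finger_gap"],s["grip_force"])
p,d=eyes.snapshot("wrist"); m,c=mask("chock","wrist")
P=wcloud(m,d,s); print(c,len(P)); print(cv2.boxPoints(cv2.minAreaRect(P[:,:2].astype(np.float32))).round(1).tolist())
R=Ro.from_euler("xyz",s["tcp_rot"],degrees=True)
Q=(P-s["tool_pos"])@Ro.from_euler("z",43,degrees=True).as_matrix()
print(np.percentile(Q,[1,99],axis=0).round(1))
cv2.imwrite("pics/w3.png",p[200:480,120:540][:,:,::-1])
E
```

```text
7.25 [ 443.92626489 -313.93908521    8.35228407] [179.86581443 -40.04556845  42.96938855] [-3.17937293 -1.68950216  4.70185196] 44.797497130279766 51.47723686415702
0.69 2696
[[527.9000244140625, -307.79998779296875], [533.5999755859375, -330.79998779296875], [553.4000244140625, -325.8999938964844], [547.7000122070312, -302.8999938964844]]
[[ 59.  -78.8  -8.1]
 [ 78.7 -57.5  29.5]]
```

View pics/w3.png

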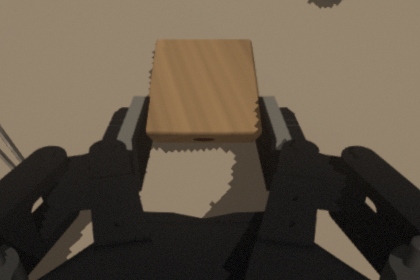

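```bash
cat >> h.py <<'E'
O=np.array([509.2,34.0]);YAW=77.12
c4,s4=np.cos(np.radians(4)),np.sin(np.radians(4))
def B(s,h,y=0):  # slope coords -> world
    xb=s*c4-h*s4; a=np.radians(YAW); n=np.array([np.cos(a),np.sin(a)]); t=np.array([-n[1],n[0]])
    return np.r_[O+xb*n+y*t,20+s*s4+h*c4]
def invB(p):
    a=np.radians(YAW); n=np.array([np.cos(a),np.sin(a)]); t=np.array([-n[1],n[0]])
    d=np.array(p[:2])-O; xb=d@n; z=p[2]-20
    return np.array([xb*c4+z*s4,-xb*s4+z*c4,d@t])
E
python3 - <<'E'
from h import *
s=sense();p=s["tool_pos"];R=Ro.from_euler("xyz",s["tcp_rot"],degrees=True)
p,R=plan(p+[0,0,110],R,5,p,R)
print(B(-110-12,60))
p,R=plan(B(-110-12,60),Rt(YAW,44),10,p,R)
E
```

```text
[14.2, 0, -16.8, 0, 0, 0], [14.2, 0, -16.8, 0, 0, 0], [14.2, 0, -16.8, 0, 0, 0], [14.2, 0, -16.8, 0, 0, 0], [14.2, 0, -16.8, 0, 0, 0],
 
[481.13828008 -88.72073752  71.34355322]
[10.8, -14, 15.2, 0.04, 0.007, -0.044], [11.3, -12.9, 15.8, 0.04, 0.007, -0.044], [11.7, -11.7, 16.4, 0.04, 0.007, -0.044], [12.1, -10.5, 16.9, 0.04, 0.007, -0.044], [12.4, -9.3, 17.4, 0.04, 0.007, -0.044],
 [12.7, -8, 17.8, 0.04, 0.007, -0.044], [12.9, -6.7, 18.2, 0.04, 0.007, -0.044], [13.1, -5.4, 18.5, 0.04, 0.007, -0.044], [13.1, -4.1, 18.8, 0.04, 0.007, -0.044], [13.2, -2.7, 19, 0.04, 0.007, -0.044],
```

Emit:
apply_moves(rows=[[14,0,-17,0,0,0],[14,0,-17,0,0,0],[14,0,-17,0,0,0],[14,0,-17,0,0,0],[14,0,-17,0,0,0]])

```text
time: 7.98
tool_pos: [442.8, -313.8, 118.9]
tcp_rot: [180.0, -40.1, 42.9]
ft_force: [-0.0, -0.6, -1.8]
finger_gap: 44.5
grip_force: 51.2
```

```bash
python3 - <<'E'
from h import *
s=sense();print(s["time"],s["tool_pos"],s["tcp_rot"],s["ft_force"],s["finger_gap"])
p,d=eyes.snapshot("wrist")
P=wcloud(np.ones(d.shape,bool),d,s)
Q=(P-s["tool_pos"])@Ro.from_euler("z",43,degrees=True).as_matrix()
k=(abs(Q[:,0]-10)<50)&(abs(Q[:,1])<18)&(Q[:,2]>-25)&(Q[:,2]<30)
Q=Q[k]; print(len(Q))
for x in range(-25,50,3):
    j=abs(Q[:,0]-x)<1.5
    if j.any(): print(x,j.sum(),np.percentile(Q[j,2],[5,50,95]).round(1))
j=Q[:,0]>5
for y in (-15,-8,0,8,15):
    l=j&(abs(Q[:,1]-y)<3); print(y,np.percentile(Q[l,0],99).round(1) if l.any() else None)
E
```

```text
7.975 [ 442.78354118 -313.81889675  118.8961208 ] [179.97627925 -40.06063405  42.92049811] [-0.02545379 -0.63303035 -1.7657955 ] 44.48184020424418
8813
-13 954 [-6.4  9.9 16.5]
-10 673 [14.9 16.2 17.3]
-7 630 [13.5 14.7 15.9]
-4 603 [12.  13.2 14.4]
-1 572 [10.5 11.7 12.8]
2 549 [ 9.2 10.3 11.4]
5 520 [7.5 8.8 9.9]
8 531 [6.3 7.3 8.4]
11 477 [4.6 5.8 6.8]
14 469 [3.5 4.4 5.5]
17 449 [1.7 2.8 3.8]
20 407 [0.4 1.5 2.6]
23 426 [-1.1 -0.1  1. ]
26 381 [-2.5 -1.6 -0.4]
29 386 [-4.1 -3.  -2. ]
32 342 [-5.5 -4.4 -3.4]
35 364 [-7.  -5.9 -5. ]
38 80 [-7.7 -7.  -6. ]
-15 36.7
-8 36.9
0 36.8
8 37.0
15 36.7
```

Emit:
apply_moves(rows=[[11,-14,15,0.04,0.007,-0.044],[11,-13,16,0.04,0.007,-0.044],[12,-12,16,0.04,0.007,-0.044],[12,-10,17,0.04,0.007,-0.044],[12,-9,17,0.04,0.007,-0.044]])

```text
time: 8.65
tool_pos: [461.6, -200.4, 94.4]
tcp_rot: [-179.6, -42.2, 59.9]
ft_force: [0.2, -0.3, 0.1]
finger_gap: 44.9
grip_force: 51.2
```

Emit:
apply_moves(rows=[[13,-8,18,0.04,0.007,-0.044],[13,-7,18,0.04,0.007,-0.044],[13,-5,18,0.04,0.007,-0.044],[13,-4,19,0.04,0.007,-0.044],[13,-3,19,0.04,0.007,-0.044]])

```text
time: 9.28
tool_pos: [480.3, -88.4, 71.7]
tcp_rot: [-180.0, -44.2, 77.2]
ft_force: [0.0, -0.6, -0.6]
finger_gap: 44.3
grip_force: 51.2
```

```bash
python3 - <<'E'
from h import *
s=sense();print(s["time"],s["tool_pos"],s["tcp_rot"],Rt(YAW,44).as_euler("xyz",degrees=True),s["ft_force"],s["finger_gap"],invB(s["tool_pos"]))
p,R=plan(B(-102-12,18),Rt(YAW,44),5)
p,d=eyes.snapshot("wrist")
P=wcloud(np.ones(d.shape,bool),d,s)
Q=np.array([P[:,0]-O[0],P[:,1]-O[1],P[:,2]]).T; a=np.radians(YAW); n=np.array([np.cos(a),np.sin(a)]); t=np.array([-n[1],n[0]])
xb=Q[:,:2]@n; yb=Q[:,:2]@t; S=xb*c4+(Q[:,2]-20)*s4; H=-xb*s4+(Q[:,2]-20)*c4
for y in (-60,-50,-45,45,60,75):
  for x in (-130,-115,-100,-80):
    k=(abs(S-x)<6)&(abs(yb-y)<4)&(abs(H)<25)
    if k.sum()>5: print("board h",y,x,k.sum(),np.median(H[k]).round(1))
k=(H>16)&(H<24)&(yb<-55)&(yb>-115)&(S>-145)&(S<-60)
print("case s",np.percentile(S[k],[1,99]),"y",np.percentile(yb[k],[1,99]),"h",np.median(H[k]),k.sum())
cv2.imwrite("pics/w4.png",p[:,:,::-1])
E
```

```text
9.275 [480.3131589  -88.38982043  71.68478471] [-179.96065556  -44.20993332   77.17084569] [180.   -44.    77.12] [ 0.00794749 -0.55533647 -0.58241012] 44.34447048439129 [-121.8378714    60.3307276     0.87812504]
[-4.3, 0.2, 7.5, 0, -0.001, 0], [-4.3, 0.2, 7.5, 0, -0.001, 0], [-4.3, 0.2, 7.5, 0, -0.001, 0], [-4.3, 0.2, 7.5, 0, -0.001, 0], [-4.2, 0.2, 7.5, 0, -0.001, 0],
 
board h -60 -130 187 14.3
board h -60 -115 426 3.4
board h -60 -100 423 3.2
board h -60 -80 394 2.6
board h -50 -100 236 -0.6
board h -50 -80 220 -0.6
board h -45 -100 197 -0.7
board h -45 -80 219 -0.8
board h 45 -100 179 -0.5
board h 45 -80 223 -0.6
board h 60 -130 21 -0.7
board h 60 -115 188 -0.5
board h 60 -100 234 -0.6
board h 60 -80 216 -0.7
board h 75 -130 235 -0.9
board h 75 -115 231 -0.5
board h 75 -100 218 -0.6
board h 75 -80 205 -0.5
case s [-133.92705085  -60.70723399] y [-97.40861022 -62.23497892] h 19.168965991110703 5620
```

View pics/w4.png

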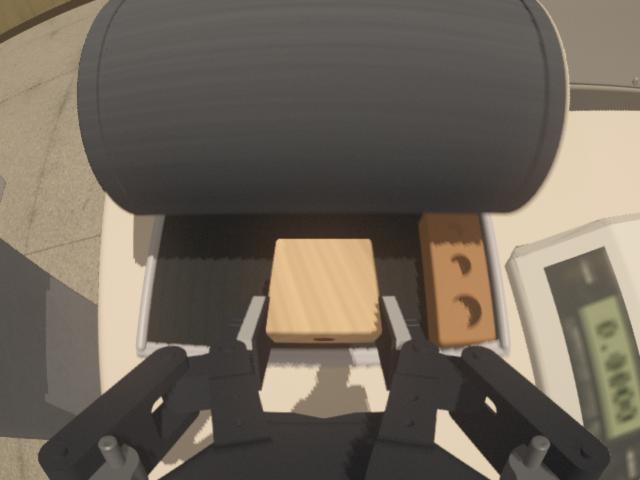

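The wedge (325,290) is square to the sleeve and centred under it. The case is on the right at (458,280), and there's finger clearance.

Emit:
apply_moves(rows=[[-4,0,7.5,0,0,0],[-4,0,7.5,0,0,0],[-4,0,7.5,0,0,0],[-4,0,7.5,0,0,0],[-4,0,7.5,0,0,0]])

```text
time: 9.95
tool_pos: [482.8, -78.6, 30.6]
tcp_rot: [-179.9, -44.2, 76.9]
ft_force: [-0.5, -0.0, -0.8]
finger_gap: 44.6
grip_force: 51.2
```

```bash
python3 - <<'E'
from h import *
s=sense();print(s["tool_pos"],s["tcp_rot"],s["ft_force"],invB(s["tool_pos"]))
p,R=plan(B(-85-12,11),Rt(YAW,44),5)
p,R=plan(B(-80-12,8),Rt(YAW,44),5,p,R)
E
```

```text
[482.80831354 -78.58306776  30.62382162] [-179.94627437  -44.17563018   76.88864221] [-0.54538475 -0.04223998 -0.79999812] [-114.61058181   18.66411651    0.63177256]
[1.7, 0.1, 3.4, 0, -0.001, -0.001], [1.7, 0.1, 3.4, 0, -0.001, -0.001], [1.7, 0.1, 3.4, 0, -0.001, -0.001], [1.7, 0.1, 3.4, 0, -0.001, -0.001], [1.7, 0.1, 3.4, 0, -0.001, -0.001],
 
[0.4, 0, 1.1, 0, 0, 0], [0.4, 0, 1.1, 0, 0, 0], [0.4, 0, 1.1, 0, 0, 0], [0.4, 0, 1.1, 0, 0, 0], [0.4, 0, 1.1, 0, 0, 0],
```

Emit:
apply_moves(rows=[[1.7,0,3.4,0,0,0],[1.7,0,3.4,0,0,0],[1.7,0,3.4,0,0,0],[1.7,0,3.4,0,0,0],[1.7,0,3.4,0,0,0]])

```text
time: 10.58
tool_pos: [487.0, -60.8, 25.0]
tcp_rot: [-180.0, -44.2, 76.9]
ft_force: [0.9, 0.2, -0.4]
finger_gap: 44.4
grip_force: 51.2
```

Emit:
apply_moves(rows=[[0.4,0,1.1,0,0,0],[0.4,0,1.1,0,0,0],[0.4,0,1.1,0,0,0],[0,0,0,0,0,0],[0,0,0,0,0,0]])

```text
time: 11.2
tool_pos: [487.6, -58.0, 23.5]
tcp_rot: [-180.0, -44.2, 76.9]
ft_force: [0.1, -0.6, -0.6]
finger_gap: 44.2
grip_force: 51.2
```

```bash
python3 - <<'E'
from h import *
s=sense();print(s["tool_pos"],s["tcp_rot"],s["ft_force"],invB(s["tool_pos"]))
E
```

```text
[487.63199156 -58.0121642   23.450758  ] [-179.95938502  -44.17435039   76.92721186] [ 0.13587782 -0.56381401 -0.58504685] [-94.03385187  10.03467187   0.51491975]
```

Emit:
apply_moves(rows=[[3.3,0,3,0,0,0],[3.3,0,3,0,0,0],[3.3,0,3,0,0,0],[3.3,0,3,0,0,0],[3.3,0,3,0,0,0]])

```text
time: 11.82
tool_pos: [492.7, -35.8, 24.2]
tcp_rot: [-180.0, -44.2, 76.9]
ft_force: [-0.3, -0.1, -0.5]
finger_gap: 44.4
grip_force: 51.2
```

Emit:
apply_moves(rows=[[-0.2,0,0.25,0,0,0],[-0.2,0,0.25,0,0,0],[-0.2,0,0.25,0,0,0],[0,0,0,0,0,0],[0,0,0,0,0,0]])

```text
time: 12.45
tool_pos: [492.7, -36.3, 23.4]
tcp_rot: [-180.0, -44.2, 76.9]
ft_force: [-0.8, -0.1, 1.4]
finger_gap: 44.6
grip_force: 51.5
```

```bash
cat > st.py <<'E'
from h import *
s=sense();r=invB(s["tool_pos"]);f=s["ft_force"];a=np.radians(YAW);fn=f[0]*np.cos(a)+f[1]*np.sin(a)
print("t",s["time"],"center s %.2f h_under %.2f y %.2f"%(r[0]+11.8,r[1]-8.5,r[2]),"Fslope %.1f Fh %.1f Fy %.1f"%(fn*c4+f[2]*s4,f[2]*c4-fn*s4,-f[0]*np.sin(a)+f[1]*np.cos(a)),s["tcp_rot"].round(2),s["wrist_torque"].round(2))
E
python3 st.py; python3 -c "
from h import *
x=fit();np.save('m.npy',x[4]);print([np.round(v,3) for v in x[:4]], x[4].sum())"
```

```text
t 12.45 center s -59.96 h_under -0.12 y 0.43 Fslope -0.2 Fh 1.4 Fy 0.7 [-179.96  -44.18   76.93] [-0.15  0.13  0.07]
[np.float64(-12.88), np.float64(-0.258), np.float64(89.886), array([-105.786,  107.964])] 14100
```

Emit:
apply_moves(rows=[[-0.2,0,0.25,0,0,0],[1.5,0,1.3,0,0,0],[1.5,0,1.3,0,0,0],[1.5,0,1.3,0,0,0],[1.5,0,1.3,0,0,0]])

```text
time: 13.18
tool_pos: [495.3, -29.2, 23.9]
tcp_rot: [179.9, -44.1, 77.0]
ft_force: [-0.4, -6.0, 5.0]
finger_gap: 44.6
grip_force: 52.1
```

```bash
python3 st.py
```

```text
t 13.175 center s -52.48 h_under -0.14 y -0.49 Fslope -5.6 Fh 5.4 Fy -1.0 [179.91 -44.12  76.97] [-0.27  0.11 -0.  ]
```

Emit:
apply_moves(rows=[[0.8,0,0.6,0,0,0],[0.8,0,0.6,0,0,0],[0.8,0,0.6,0,0,0],[0,0,0,0,0,0],[0,0,0,0,0,0]])

```text
time: 13.8
tool_pos: [495.7, -25.9, 24.1]
tcp_rot: [179.9, -44.2, 77.0]
ft_force: [0.2, -4.5, 4.8]
finger_gap: 44.5
grip_force: 52.0
```

```bash
python3 st.py;  python3 -c "
from h import *
x=fit('scene',np.load('m.npy'));print([np.round(v,3) for v in x[:4]])"
```

```text
t 13.8 center s -49.16 h_under -0.13 y -0.21 Fslope -4.0 Fh 5.1 Fy -1.2 [179.95 -44.16  76.96] [-0.24 -0.11 -0.21]
[np.float64(-12.871), np.float64(-0.232), np.float64(89.869), array([-105.915,  107.981])]
```

Friction only so far. I'll advance in small steps.

Emit:
apply_moves(rows=[[0.8,0,0.6,0,0,0],[0.8,0,0.6,0,0,0],[0,0,0,0,0,0],[0,0,0,0,0,0],[0,0,0,0,0,0]])

```text
time: 14.48
tool_pos: [496.0, -23.7, 24.2]
tcp_rot: [180.0, -44.2, 76.9]
ft_force: [0.8, -3.5, 4.7]
finger_gap: 44.7
grip_force: 52.0
```

```bash
python3 st.py;  python3 -c "
from h import *
x=fit('scene',np.load('m.npy'));print([np.round(v,3) for v in x[:4]])"
```

```text
t 14.475 center s -46.99 h_under -0.16 y 0.04 Fslope -2.9 Fh 4.9 Fy -1.5 [179.99 -44.17  76.95] [-0.27 -0.12 -0.1 ]
[np.float64(-12.867), np.float64(-0.234), np.float64(89.876), array([-105.973,  108.013])]
```

Emit:
apply_moves(rows=[[0.8,0,0.6,0,0,0],[0,0,0,0,0,0],[0,0,0,0,0,0],[0,0,0,0,0,0],[0,0,0,0,0,0]])

```text
time: 15.15
tool_pos: [496.1, -23.1, 24.3]
tcp_rot: [180.0, -44.1, 77.0]
ft_force: [-1.2, -6.0, 5.8]
finger_gap: 44.2
grip_force: 52.2
```

```bash
python3 st.py;  python3 -c "
from h import *
x=fit('scene',np.load('m.npy'));print([np.round(v,3) for v in x[:4]])"
```

```text
t 15.15 center s -46.38 h_under -0.13 y 0.01 Fslope -5.7 Fh 6.2 Fy -0.2 [179.98 -44.13  76.96] [-0.5   0.04  0.03]
[np.float64(-12.87), np.float64(-0.104), np.float64(89.912), array([-105.959,  107.997])]
```

The sleeve has started to move (+0.13 mm). I'll continue gently.

Emit:
apply_moves(rows=[[0.5,0,0.4,0,0,0],[0,0,0,0,0,0],[0,0,0,0,0,0],[0,0,0,0,0,0],[0,0,0,0,0,0]])

```text
time: 15.82
tool_pos: [496.1, -23.1, 24.3]
tcp_rot: [180.0, -44.1, 77.0]
ft_force: [-4.0, -9.3, 7.1]
finger_gap: 44.4
grip_force: 52.5
```

```bash
python3 st.py;  python3 -c "
from h import *
x=fit('scene',np.load('m.npy'));print([np.round(v,3) for v in x[:4]])"
```

```text
t 15.825 center s -46.31 h_under -0.16 y 0.01 Fslope -9.5 Fh 7.8 Fy 1.9 [179.97 -44.08  76.95] [-0.75  0.28  0.28]
[np.float64(-12.88), np.float64(-0.07), np.float64(89.904), array([-105.719,  107.953])]
```

Emit:
apply_moves(rows=[[0.8,0,0.6,0,0,0],[0,0,0,0,0,0],[0,0,0,0,0,0],[0,0,0,0,0,0],[0,0,0,0,0,0]])

```text
time: 16.5
tool_pos: [496.4, -22.7, 24.3]
tcp_rot: [180.0, -44.0, 77.0]
ft_force: [-5.7, -13.4, 5.9]
finger_gap: 44.8
grip_force: 52.8
```

```bash
python3 st.py;  python3 -c "
from h import *
x=fit('scene',np.load('m.npy'));print([np.round(v,3) for v in x[:4]])"
```

```text
t 16.5 center s -45.89 h_under -0.17 y -0.12 Fslope -13.9 Fh 6.9 Fy 2.5 [179.95 -44.02  76.96] [-1.1   0.52  0.35]
[np.float64(-12.873), np.float64(0.3), np.float64(89.94), array([-105.562,  107.959])]
```

Emit:
apply_moves(rows=[[0.5,0,0.4,0,0,0],[0,0,0,0,0,0],[0,0,0,0,0,0],[0,0,0,0,0,0],[0,0,0,0,0,0]])

```text
time: 17.18
tool_pos: [496.6, -22.4, 24.3]
tcp_rot: [179.9, -44.0, 77.0]
ft_force: [-5.8, -15.3, 5.6]
finger_gap: 44.6
grip_force: 52.9
```

```bash
python3 st.py;  python3 -c "
from h import *
x=fit('scene',np.load('m.npy'));print([np.round(v,3) for v in x[:4]])"
```

```text
t 17.175 center s -45.52 h_under -0.14 y -0.26 Fslope -15.8 Fh 6.7 Fy 2.2 [179.93 -44.    76.96] [-1.3   0.58  0.4 ]
[np.float64(-12.858), np.float64(0.676), np.float64(89.939), array([-105.674,  108.036])]
```

Emit:
apply_moves(rows=[[-0.5,0,-0.4,0,0,0],[-0.5,0,-0.4,0,0,0],[0,0,0,0,0,0],[0,0,0,0,0,0],[0,0,0,0,0,0]])

```text
time: 17.85
tool_pos: [496.5, -22.3, 24.3]
tcp_rot: [180.0, -44.1, 77.0]
ft_force: [-0.7, -5.4, 3.6]
finger_gap: 44.4
grip_force: 52.1
```

```bash
python3 st.py;  python3 -c "
from h import *
x=fit('scene',np.load('m.npy'));print([np.round(v,3) for v in x[:4]])"
```

```text
t 17.85 center s -45.51 h_under -0.17 y -0.17 Fslope -5.2 Fh 4.0 Fy -0.5 [179.96 -44.11  76.95] [-0.69 -0.06 -0.05]
[np.float64(-12.854), np.float64(0.674), np.float64(89.954), array([-105.586,  107.939])]
```

Holding, with little residual force. Opening the fingers.

Emit:
apply_moves(rows=[[-0.2,0,-0.1,0,0,0],[0,0,0,0,0,0],[0,0,0,0,0,0],[0,0,0,0,0,0],[0,0,0,0,0,0]], fingers=58)

```text
time: 18.52
tool_pos: [495.9, -21.7, 24.1]
tcp_rot: [-179.9, -44.2, 76.9]
ft_force: [0.0, 0.4, -0.7]
finger_gap: 57.8
grip_force: 0.0
```

```bash
python3 st.py;  python3 -c "
from h import *
x=fit('scene',np.load('m.npy'));print([np.round(v,3) for v in x[:4]],sense()['finger_gap'])"
```

```text
t 18.525 center s -45.07 h_under -0.38 y 0.52 Fslope 0.3 Fh -0.7 Fy 0.1 [-179.94  -44.18   76.92] [-0.29  0.11  0.02]
[np.float64(-12.846), np.float64(0.485), np.float64(89.947), array([-105.623,  107.959])] 57.74610434868392
```

Emit:
apply_moves(rows=[[0,0,-6,0,0,0],[0,0,-12,0,0,0],[0,0,-20,0,0,0],[0,0,-25,0,0,0],[0,0,-25,0,0,0]])

```text
time: 19.2
tool_pos: [482.1, -83.3, 89.0]
tcp_rot: [180.0, -44.1, 77.0]
ft_force: [0.2, 0.4, 0.7]
finger_gap: 58.0
grip_force: 0.0
```

```bash
python3 st.py;  python3 - <<'E'
from h import *
x=fit('scene',np.load('m.npy'));print([np.round(v,3) for v in x[:4]],sense()['finger_gap'])
s=sense();p,d=eyes.snapshot("wrist"); cv2.imwrite("pics/w5.png",p[:,:,::-1])
P=wcloud(np.ones(d.shape,bool),d,s)
Q=np.array([invB(q) for q in P[::2]]); S,H,y=Q.T
k=(H>15)&(H<24)&(y<-55)&(y>-115)&(S>-145)&(S<-55)
print("case s",np.percentile(S[k],[1,99]),"y",np.percentile(y[k],[1,2,98,99]),"h",np.median(H[k]),k.sum())
for c in (-130,-120,-100,-80):
    j=k&(abs(S-c)<4)&(H>17); print(c,np.percentile(y[j],[2,98]))
j=(abs(y)<35)&(H>4)&(H<30)&(S>-80)&(S<-20);print("chock s",np.percentile(S[j],[1,99]),"y",np.percentile(y[j],[1,99]))
E
```

```text
t 19.2 center s -103.45 h_under 68.69 y 0.26 Fslope 0.5 Fh 0.7 Fy -0.1 [179.97 -44.13  76.95] [-0.26  0.07 -0.01]
[np.float64(-12.888), np.float64(0.469), np.float64(89.923), array([-105.642,  107.991])] 57.984542257823136
case s [-132.72376966  -55.77646138] y [-97.61627807 -97.20584758 -62.39171089 -62.19353873] h 19.119275578098787 2248
-130 [-97.6816727  -81.12913098]
-120 [-97.76694963 -87.42802603]
-100 [-96.71138855 -62.82515618]
-80 [-96.70517672 -62.5323614 ]
chock s [-70.98041571 -54.09270184] y [-22.54738717  22.49263505]
```

View pics/w5.png

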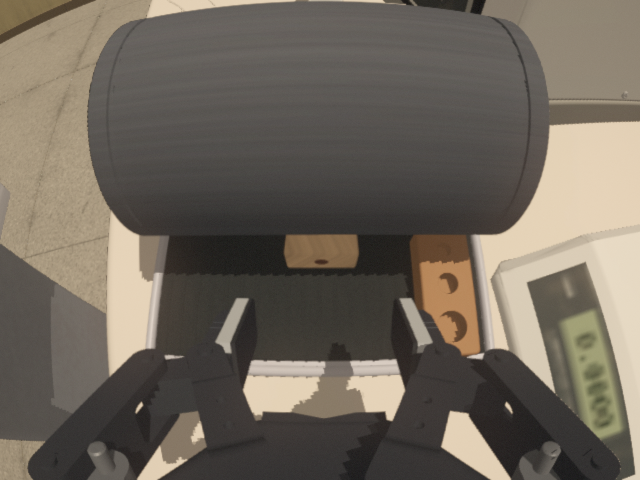

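Sleeve is steady at +0.7 mm, resting on the wedge (320,250). The case is at (447,290). I'll check how much room the balance leaves beside it.

```bash
python3 - <<'E'
from h import *
p,d=eyes.snapshot("top")
P=cloud("top",np.ones(d.shape,bool),d)
P=P[(P[:,0]>480)&(P[:,0]<720)&(P[:,1]>-330)&(P[:,1]<60)]
Q=np.array([invB(q) for q in P])
for s0 in range(-230,-60,20):
    k=(abs(Q[:,0]-s0)<6)&(Q[:,2]<-112)&(P[:,2]>18); k2=k&(P[:,2]>18)
    if k2.any(): print(s0,"y max",np.percentile(Q[k2,2],99).round(),"z",np.percentile(P[k2,2],[5,50,95]).round())
s=sense()
t1=B(-112-.643*50,11+.766*50,-80)
p,R=plan(t1,Rt(YAW,44),10)
p,R=plan(B(-112,11,-80),R,5,p,R)
E
```

```text
-230 y max -141.0 z [25. 55. 62.]
-210 y max -139.0 z [25. 55. 62.]
-190 y max -137.0 z [ 24.  56. 121.]
-170 y max -134.0 z [ 25.  57. 121.]
-150 y max -132.0 z [ 26.  58. 124.]
-130 y max -130.0 z [ 27.  57. 121.]
-110 y max -127.0 z [ 26.  56. 120.]
-90 y max -124.0 z [25. 53. 62.]
-70 y max -115.0 z [22. 53. 62.]
[-4, 7.9, 0.3, 0.001, 0, 0], [-4, 7.9, 0.3, 0.001, 0, 0], [-4, 7.9, 0.3, 0.001, 0, 0], [-4, 7.9, 0.3, 0.001, 0, 0], [-4, 7.9, 0.3, 0.001, 0, 0],
 [-4, 7.9, 0.3, 0.001, 0, 0], [-4, 7.9, 0.3, 0.001, 0, 0], [-4, 7.9, 0.3, 0.001, 0, 0], [-4, 7.9, 0.3, 0.001, 0, 0], [-4, 7.9, 0.3, 0.001, 0, 0],
 
[0, 0, 10, 0, 0, 0], [0, 0, 10, 0, 0, 0], [0, 0, 10, 0, 0, 0], [0, 0, 10, 0, 0, 0], [0, 0, 10, 0, 0, 0],
```

The balance edge runs at y≈-128, so I'll use a lean of 15° here to keep the gripper body above it.

```bash
python3 - <<'E'
from h import *
p,R=plan(B(-110-.259*60,8+.966*60,-80),Rt(YAW,19),5)
p,R=plan(B(-110,8,-80),R,5,p,R)
E
```

```text
[-2.9, 15.8, 0.5, 0.001, -0.088, -0.001], [-2.9, 15.8, 0.7, 0.001, -0.088, -0.001], [-2.8, 15.8, 1, 0.001, -0.088, -0.001], [-2.8, 15.8, 1.2, 0.001, -0.088, -0.001], [-2.6, 15.8, 1.4, 0.001, -0.088, -0.001],
 
[0, 0, 12, 0, 0, 0], [0, 0, 12, 0, 0, 0], [0, 0, 12, 0, 0, 0], [0, 0, 12, 0, 0, 0], [0, 0, 12, 0, 0, 0],
```

Emit:
apply_moves(rows=[[-3,16,0.5,0,-0.088,0],[-3,16,0.5,0,-0.088,0],[-3,16,1,0,-0.088,0],[-3,16,1,0,-0.088,0],[-2.5,16,1.5,0,-0.088,0]], fingers=47)

```text
time: 19.98
tool_pos: [558.1, -108.5, 74.7]
tcp_rot: [-179.9, -18.8, 76.9]
ft_force: [0.2, -0.5, 0.2]
finger_gap: 46.6
grip_force: 0.0
```

```bash
python3 - <<'E'
from h import *
s=sense();print(invB(s["tool_pos"]),s["tcp_rot"],s["finger_gap"])
p,d=eyes.snapshot("wrist"); cv2.imwrite("pics/w6.png",p[:,:,::-1])
P=wcloud(np.ones(d.shape,bool),d,s)
Q=np.array([invB(q) for q in P[::2]]); S,H,y=Q.T
k=(H>15)&(H<24)&(y<-55)&(y>-105)&(S>-145)&(S<-55)
print("case s",np.percentile(S[k],[1,99]),"y",np.percentile(y[k],[1,2,98,99]),k.sum())
p,R=plan(B(-110,8,-80),Rt(YAW,19),5)
E
```

```text
[-123.94434582   63.48926721  -79.39622652] [-179.93408622  -18.823137     76.94941678] 46.57262486912754
case s [-132.9867751   -65.79634995] y [-98.23055437 -97.80017745 -63.16678046 -62.79947695] 3314
[-0.3, -0.3, 11.6, 0, 0.001, 0], [-0.3, -0.3, 11.6, 0, 0.001, 0], [-0.4, -0.3, 11.6, 0, 0.001, 0], [-0.4, -0.3, 11.6, 0, 0.001, 0], [-0.4, -0.3, 11.6, 0, 0.001, 0],
```

View pics/w6.png

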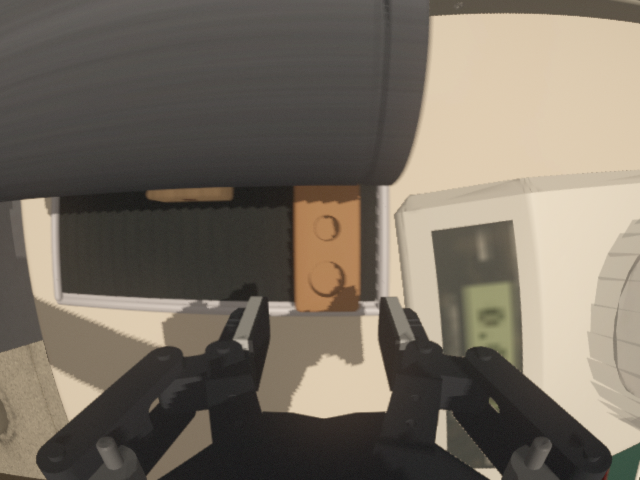

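The case (295-360, 185-310) is centred between the pads. I'll descend.

Emit:
apply_moves(rows=[[-0.3,-0.2,14,0,0,0],[-0.3,-0.2,14,0,0,0],[-0.3,-0.2,12,0,0,0],[-0.4,0,9,0,0,0],[-0.4,0,7,0,0,0]])

```text
time: 20.65
tool_pos: [560.7, -92.6, 20.9]
tcp_rot: [-179.9, -19.0, 76.9]
ft_force: [-0.0, 0.2, 0.9]
finger_gap: 46.7
grip_force: 0.0
```

Emit:
apply_moves(rows=[[0,0,0,0,0,0],[0,0,0,0,0,0],[0,0,0,0,0,0],[0,0,0,0,0,0],[0,0,0,0,0,0]], fingers=28, grip_force=30)

```text
time: 21.28
tool_pos: [561.1, -92.8, 21.8]
tcp_rot: [-180.0, -19.0, 76.9]
ft_force: [0.1, -0.9, -2.1]
finger_gap: 35.6
grip_force: 30.8
```

```bash
python3 st.py; python3 - <<'E'
from h import *
s=sense();print(invB(s["tool_pos"]),s["finger_gap"],s["grip_force"])
x=fit('scene',np.load('m.npy'));print([np.round(v,3) for v in x[:4]])
E
```

```text
t 21.275 center s -99.82 h_under 1.14 y -78.82 Fslope -1.0 Fh -2.0 Fy -0.3 [-179.97  -18.95   76.95] [-0.52  0.17  0.1 ]
[-111.61947706    9.64452523  -78.82040744] 35.58439889369841 30.79002320766449
[np.float64(-12.9), np.float64(0.496), np.float64(89.958), array([-105.645,  107.99 ])]
```

Emit:
apply_moves(rows=[[-2,0,-0.5,0,0,0],[-6,0,-1.6,0,0,0],[-8,0,-2.2,0,0,0],[-8,0,-2.2,0,0,0],[-8,0,-2.2,0,0,0]])

```text
time: 21.95
tool_pos: [553.4, -125.7, 19.6]
tcp_rot: [-180.0, -19.0, 76.9]
ft_force: [0.7, -1.0, -1.0]
finger_gap: 35.0
grip_force: 30.9
```

```bash
python3 st.py; python3 - <<'E'
from h import *
x=fit('scene',np.load('m.npy'));print([np.round(v,3) for v in x[:4]])
s=sense();r=invB(s["tool_pos"]);p0=s["tool_pos"];R0=Ro.from_euler("xyz",s["tcp_rot"],degrees=True)
p,R=plan(B(r[0]-35,r[1]+20,r[2]),Rt(YAW,19),5)
n=np.array([np.cos(np.radians(YAW)),np.sin(np.radians(YAW))])
# case centre is 20.5 ahead of TCP in s (TCP at -111.6, centre -91.1), grip height 9.6
t=np.r_[np.array([462,-288])-20.5*n,9.6]; print(t)
p,R=plan(t+[0,0,30],Rt(YAW,15),5,p,R)
p,R=plan(t+[0,0,2],Rt(YAW,15),5,p,R)
E
```

```text
t 21.95 center s -133.67 h_under 1.23 y -78.72 Fslope -0.9 Fh -0.9 Fy -0.9 [-179.97  -18.96   76.93] [-0.26  0.04 -0.01]
[np.float64(-12.845), np.float64(0.48), np.float64(89.946), array([-105.599,  107.983])]
[-5.7, 0, -5.7, 0, 0, -0.001], [-5.7, 0, -5.7, 0, 0, -0.001], [-5.7, 0, -5.7, 0, 0, -0.001], [-5.7, 0, -5.7, 0, 0, -0.001], [-5.7, 0, -5.7, 0, 0, -0.001],
 
[ 457.43034815 -307.98420081    9.6       ]
[-30.5, -10.6, -11, 0, -0.014, 0], [-30.6, -10.6, -10.6, 0, -0.014, 0], [-30.8, -10.6, -10.2, 0, -0.014, 0], [-30.9, -10.6, -9.7, 0, -0.014, 0], [-31, -10.6, -9.3, 0, -0.014, 0],
 
[-1.4, 0, 5.4, 0, 0, 0], [-1.4, 0, 5.4, 0, 0, 0], [-1.4, 0, 5.4, 0, 0, 0], [-1.4, 0, 5.4, 0, 0, 0], [-1.4, 0, 5.4, 0, 0, 0],
```

Emit:
apply_moves(rows=[[-6,0,-5,0,0,0],[-6,0,-6,0,0,0],[-6,0,-6,0,0,0],[-6,0,-6,0,0,0],[-6,0,-6,0,0,0]])

```text
time: 22.62
tool_pos: [545.0, -162.2, 37.7]
tcp_rot: [-180.0, -19.0, 77.0]
ft_force: [-0.7, -0.3, -1.0]
finger_gap: 35.4
grip_force: 30.9
```

Emit:
apply_moves(rows=[[-30,-10.5,-11,0,-0.014,0],[-30,-10.5,-10.5,0,-0.014,0],[-31,-10.5,-10,0,-0.014,0],[-31,-10.5,-9.5,0,-0.014,0],[-31,-10.5,-9,0,-0.014,0]])

```text
time: 23.25
tool_pos: [456.9, -307.9, 39.7]
tcp_rot: [-180.0, -14.9, 76.9]
ft_force: [0.9, 0.1, -0.6]
finger_gap: 34.8
grip_force: 30.9
```

```bash
python3 st.py; python3 - <<'E'
from h import *
s=sense();print(s["tool_pos"],s["finger_gap"])
# case pose relative to the tool, from the wrist depth
p,d=eyes.snapshot("wrist"); cv2.imwrite("pics/w7.png",p[:,:,::-1])
P=wcloud(np.ones(d.shape,bool),d,s); Q=(P-s["tool_pos"])@Ro.from_euler("z",YAW,degrees=True).as_matrix()
k=(abs(Q[:,1])<15)&(Q[:,2]>0)&(Q[:,2]<25)&(Q[:,0]>5)&(Q[:,0]<80); q=Q[k]
for x in range(10,75,10):
    j=abs(q[:,0]-x)<3
    if j.any(): print(x,j.sum(),np.median(q[j,2]).round(1))
t=np.array([457,-308,11.5]); plan(t,Rt(YAW,15),5)
E
```

```text
t 23.25 center s -330.93 h_under 35.18 y -25.24 Fslope 0.3 Fh -0.6 Fy -0.9 [-179.98  -14.93   76.95] [-0.17  0.07 -0.  ]
[ 456.91793832 -307.88895218   39.66130927] 34.84703958653157
10 1102 10.6
20 1159 10.2
30 1078 10.3
40 1123 10.5
50 1169 10.1
60 1021 10.3
[-0.7, 0.2, 5.7, 0, 0.001, -0.001], [-0.7, 0.2, 5.7, 0, 0.001, -0.001], [-0.7, 0.2, 5.7, 0, 0.001, -0.001], [-0.7, 0.2, 5.7, 0, 0.001, -0.001], [-0.8, 0.2, 5.7, 0, 0.001, -0.001],
```

View pics/w7.png

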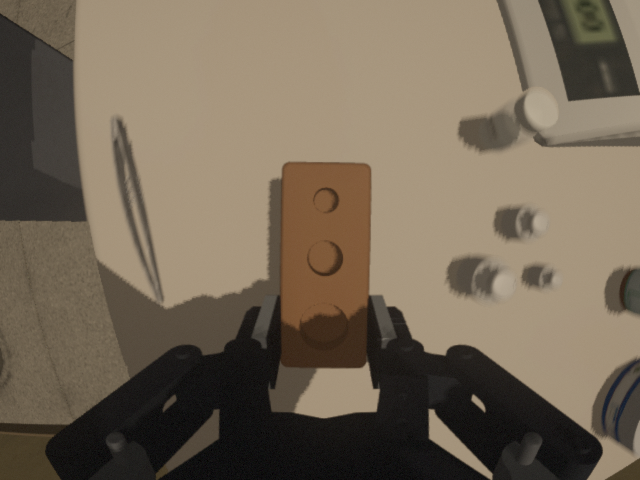

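The case is held level over clear worktop, with the weights at (490-545, 220-280) well to the right. Lowering it.

Emit:
apply_moves(rows=[[-2.1,0,7.7,0,0,0],[-2.1,0,7.7,0,0,0],[-1.6,0,5.8,0,0,0],[-1,0,3.9,0,0,0],[-0.6,0,2,0,0,0]])

```text
time: 23.92
tool_pos: [457.6, -306.4, 10.9]
tcp_rot: [-179.9, -15.0, 77.0]
ft_force: [-0.0, 0.8, -1.4]
finger_gap: 34.8
grip_force: 31.0
```

Emit:
apply_moves(rows=[[-0.1,0,0.5,0,0,0],[-0.1,0,0.5,0,0,0],[-0.1,0,0.5,0,0,0],[-0.1,0,0.5,0,0,0],[0,0,0,0,0,0]])

```text
time: 24.55
tool_pos: [457.6, -306.8, 9.3]
tcp_rot: [-180.0, -15.0, 76.9]
ft_force: [-0.4, 0.2, -2.0]
finger_gap: 35.2
grip_force: 31.0
```

Emit:
apply_moves(rows=[[-0.1,0,0.4,0,0,0],[-0.1,0,0.4,0,0,0],[-0.1,0,0.4,0,0,0],[0,0,0,0,0,0],[0,0,0,0,0,0]])

```text
time: 25.18
tool_pos: [457.6, -306.8, 8.7]
tcp_rot: [-180.0, -15.0, 77.0]
ft_force: [-2.8, 1.2, 5.7]
finger_gap: 35.1
grip_force: 31.7
```

Contact with the worktop. I'll release and back out.

Emit:
apply_moves(rows=[[0,0,0,0,0,0],[0,0,0,0,0,0],[0,0,0,0,0,0],[0,0,0,0,0,0],[0,0,0,0,0,0]], fingers=50)

```text
time: 25.8
tool_pos: [457.6, -306.7, 8.0]
tcp_rot: [-180.0, -15.0, 77.0]
ft_force: [-0.4, -0.0, 0.0]
finger_gap: 49.8
grip_force: 0.0
```

Emit:
apply_moves(rows=[[0,0,-10,0,0,0],[0,0,-20,0,0,0],[0,0,-25,0,0,0],[0,0,-25,0,0,0],[0,0,-20,0,0,0]])

```text
time: 26.42
tool_pos: [452.3, -333.1, 107.5]
tcp_rot: [179.9, -14.9, 77.0]
ft_force: [-0.2, 0.9, 0.7]
finger_gap: 50.3
grip_force: 0.0
```

Emit:
apply_moves(rows=[[0,0,0,0,0,0],[0,0,0,0,0,0],[0,0,0,0,0,0],[0,0,0,0,0,0],[0,0,0,0,0,0]])

```text
time: 27.05
tool_pos: [451.7, -331.5, 104.1]
tcp_rot: [-179.9, -15.0, 76.9]
ft_force: [0.2, 0.2, 0.0]
finger_gap: 49.7
grip_force: 0.0
```

```bash
python3 - <<'E'
from h import *
x=fit('scene',np.load('m.npy'));print([np.round(v,3) for v in x[:4]])
s=sense();print(s["time"],s["ft_force"])
p,d=eyes.snapshot("wrist"); cv2.imwrite("pics/w8.png",p[:,:,::-1])
P=wcloud(np.ones(d.shape,bool),d,s); Q=(P-[*(np.array([462,-287])),0])@Ro.from_euler("z",YAW,degrees=True).as_matrix()
for x in (-35,-10,10,35):
    j=(abs(Q[:,0]-x)<4)&(abs(Q[:,1])<15)&(abs(Q[:,2]-18)<10); print(x,j.sum(),np.median(Q[j,2]).round(1))
for n in ("weight_case","weight_100g"): print(n,[(q["xyz"],q["confidence"]) for q in models.place_of(n,"wrist")[:1]])
E
```

```text
[np.float64(-12.855), np.float64(0.473), np.float64(89.923), array([-105.5  ,  107.914])]
27.1 [0.69123969 0.16429527 0.1857641 ]
-35 521 19.3
-10 582 19.3
10 566 19.1
35 559 19.2
weight_case [([463.2, -285.9, -2.4], 0.87)]
weight_100g [([544.0, -311.2, -0.4], 0.95)]
```

View pics/w8.png

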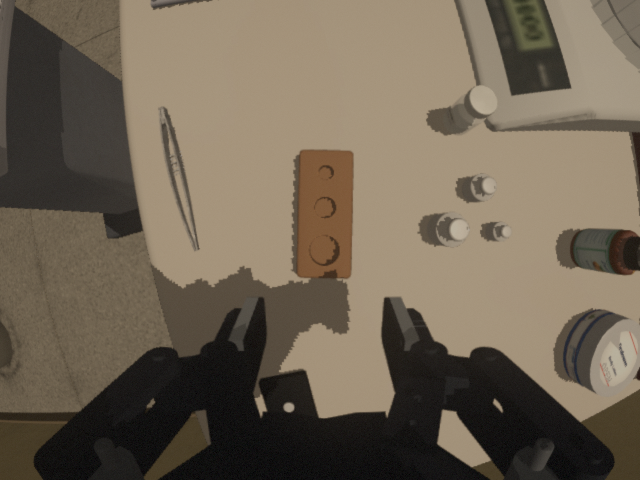

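The case lies flat (top about 19 mm up throughout), about 85 mm from the largest weight. The sleeve is still at +0.7 mm. Handing in.

```bash
python3 -c "
from bench import job
print(job.hand_in())"
```

```text
the job is handed in; nothing more can be done
None
```

The job is handed in, with no verdict shown: the wedge holds the sleeve (shifted about 0.7 mm), and the case lies flat about 85 mm from the 100 g weight, with nothing else seen to move.

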